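Sort the mixed lamp parts: build up the pan, fill the bins

TASK

Sort the five mixed lamp parts lying on the bench. Lower the drilled aluminium plate over the four posts of the round lamp pan until it rests on their shoulders, then lower the driver board, transformer upwards, over the same posts until it lies flat on the plate. Stand the bracket, the ceramic lampholder and the terminal block right way up on the free floor of the blue bin that already holds parts of the same kind, and leave everything released and at rest.

Things in the scene. Friction and masses are not known exactly. Their poses are not given: they have to be found in the camera images.
- plate: Loose bare aluminium plate, 50 (x) x 100 (y) x 10 mm thick, lying flat, with four through holes of 11 mm at x = +-16, y = +-38 mm. Origin: centre of its underside; z up. Same after a half turn. Grip it across its 50 mm width at the middle of its long sides.
- driver_board: Loose green circuit board, 50 (x) x 100 (y) x 5 mm, lying flat; 11 mm holes at x = +-16, y = +-38 mm. To grip it by: a dark transformer in the middle, 30 (x) x 40 (y) mm, top 29 mm above the underside, yellow band. Two black capacitors, 10 mm wide, 16 mm high, at y = +-29 mm. Origin: centre of the underside; z up. Goes on either way round (half turn).
- bracket: Loose steel hat-shaped bracket, 20 (x) x 80 (y) x 28 mm high, standing on its two feet. Its raised bridge, 20 mm wide (x), runs from y = -26 to +26 mm with its top at 28 mm and its underside at 22 mm: grip it across x. Origin: centre of its underside; z up.
- lampholder: Loose white ceramic lampholder, an upright round cylinder of 40 mm diameter, 46 mm tall (above 36 mm it tapers to 34 mm), dark opening with a brass contact on top. Origin: centre of its underside; z up along its axis.
- terminal_block: Loose white plastic screw terminal block, 20 (x) x 50 (y) x 20 mm high (lower 14 mm full width, above it a ridge 11 mm wide with four brass screws). Origin: centre of its underside; z up. Grip it across x, low.
- lamp_pan: Round white pan fixed to the bench, 156 mm wide, brown disc at 8 mm height. Four posts at x = +-16, y = +-38 mm: brass shoulders, 14 mm wide, to 22 mm height, then steel pins, 6 mm wide, to 48 mm, tapered in the last 5 mm. Origin: centre of its underside; z up. Seated, the plate's underside is at 22 mm and the board's, on the plate, at 32 mm.
- bracket_bin: Blue open bin fixed to the bench, 150 (x) x 130 (y) x 36 mm high, walls and floor 4 mm. Origin: centre of its underside; z up. Its +x end, from x = +26 mm to the wall, is filled with fixed stock: two brackets like the loose one, 28 mm high. The rest of the floor is free: x = -71 to +26, y = -61 to +61 mm (middle x = -23, y = 0).
- lampholder_bin: Blue open bin fixed to the bench, 150 (x) x 130 (y) x 36 mm high, walls and floor 4 mm. Origin: centre of its underside; z up. Its +x end, from x = +26 mm to the wall, is filled with fixed stock: three white ceramic lampholders, 46 mm high. The rest of the floor is free: x = -71 to +26, y = -61 to +61 mm (middle x = -23, y = 0).
- terminal_bin: Blue open bin fixed to the bench, 150 (x) x 130 (y) x 36 mm high, walls and floor 4 mm. Origin: centre of its underside; z up. Its +x end, from x = +26 mm to the wall, is filled with fixed stock: four white terminal blocks, 20 mm high. The rest of the floor is free: x = -71 to +26, y = -61 to +61 mm (middle x = -23, y = 0).
Mind the look-alikes: they are no part of the job. Of the things that look like the driver_board, the larger one is meant. Of the things that look like the bracket, take the one that is farthest from the robot's base at the start.

How it is judged:
At the end, for the whole second after the job is handed in: Plate on the posts' shoulders, board flat on it (each within 6 mm, 0.15 rad of the pan, heights within 3 mm, level to 0.1 rad); bracket, lampholder and terminal block each upright (0.15 rad) on the floor inside the bin of its own kind; all at rest (horizontal distance between each of plate, driver_board and lamp_pan below 0.006 m and z of plate in the frame of lamp_pan between 0.019 and 0.0245 m and angle between the x axis of each of plate, driver_board and the x axis of lamp_pan, either way round below 0.15 rad and z of driver_board in the frame of lamp_pan between 0.029 and 0.035 m and x of bracket in the frame of bracket_bin between -0.07 and 0.07 m and y of bracket in the frame of bracket_bin between -0.06 and 0.06 m and z of bracket in the frame of bracket_bin below 0.009 m and x of lampholder in the frame of lampholder_bin between -0.07 and 0.07 m and y of lampholder in the frame of lampholder_bin between -0.06 and 0.06 m and z of lampholder in the frame of lampholder_bin below 0.009 m and x of terminal_block in the frame of terminal_bin between -0.07 and 0.07 m and y of terminal_block in the frame of terminal_bin between -0.06 and 0.06 m and z of terminal_block in the frame of terminal_bin below 0.009 m and angle between each of plate, driver_board's own z axis and vertical below 0.1 rad and linear speed of each of plate, driver_board, bracket, lampholder, terminal_block below 0.02 m/s and angular speed of each of plate, driver_board, bracket, lampholder, terminal_block below 0.2 rad/s and angle between each of bracket, lampholder, terminal_block's own z axis and vertical below 0.15 rad); the robot touches nothing.
It also fails if it takes over 128 s, if anything falls off the work surface, if the arm or the gripper's body presses on something with over 40 N, if the wrist force passes 120 N, or if a joint passes its speed limit or range.

ROBOT

A 6-joint arm with a two-finger parallel gripper is mounted at the origin on the work surface. World frame = base frame: x ahead of the robot, y to its left, z up, the work surface at z = 0. Lengths are in m, angles in rad, forces in N, time in s.
With the tool pointing down it reaches from about 0.4 to 0.825 m from the base axis. Payload 7 kg.
Tool frame: the origin (TCP) lies on the mounting face of the last link; the fingertips stand 178 mm ahead of it and the grasp point (between the pads) lies 159 mm ahead of it; z points along the fingers, y is the direction in which the jaws open and shut (so a half turn about z gives the same grasp; the last joint's range is limited). The gripper opens to 88 mm and grips with 3 to 60 N. Pads are 19 mm wide; open, the fingers measure 130 mm over their backs; the gripper's body (78 mm by 193 mm) begins 47 mm behind the grasp point.
Start: joints at [1.548, 0.359, 0.012, 0, -1.224, -0.288], TCP at [0.206, 0.643, 0.405] pointing down, gripper open.
Joint ranges: [-3.07, 3.07], [-1.43, 2.12], [-1.02, 1.25], [-3.03, 1.67], [-3.05, -0], [-3.03, 3.03]. Speed limits (rad/s): [2.39, 2.39, 3.01, 3.14, 3.14, 3.14].

INTERFACE

Orientations are given as [roll, pitch, yaw] about the fixed x, y, z axes, in that order (R = Rz(yaw) Ry(pitch) Rx(roll)).
In Python, from station import * gives the robot as it stands.
- The arm moves only by the tool arm_command, never from a script. Its argument "targets" is a list of rows, each a list of 3 entries, a list of its own where there are three numbers: the turn, a rotation vector about the world's x, y, z in rad, then the shift along the world's x, y, z in mm, then the closure, from 0 (fully open) to 1 (shut). In form: [[[wx, wy, wz], [tx, ty, tz], fingers], ...]. A call has 1 to 8 rows; each row shifts and turns the commanded pose from where the row before left it; what a row does not reach is not made up. A row lasts 1/10 s, in which the tool goes at most 50 mm and 8.59 degrees, less where a joint would pass 70% of its speed; a pose out of reach is approached as far as the arm can. A call with a gripper value outside its range is refused whole. The fingers move at their own pace and stop on an object; "squeeze" is the grip in N (left out, the last holds). Time passes only in rows, so rows that do not move let the fingers close. It gives the time, the measured TCP pose, the force and the opening at its end, in the units of the state.
- get_state(): the state, without advancing time (a new reading comes with each control period).
- grab_frame(name): name is "scene" or "top"; returns (picture, depth): 400x640x3 uint8, red, green, blue; 400x640 float32, m along the optical axis (not along the pixel's ray), 0 where there is no reading.
- camera_params(name): a dict with "mtx" (3x3 intrinsics, pixels), "k1" (the pictures are not rectified: a ray, as slopes to the right and down, at radius r is drawn at 1 + k1 r^2 times it, then the intrinsics apply), "eye" and "orientation" of the camera in the world. Camera axes: x right, y down, z forward; pixel columns grow to the right and rows downward; lengths in m; the calibration is good to about 2 mm. A picture is of the moment at which its call begins. camera_params takes no time and is no camera call.
- job_done(): hands the job in, once; it reports no verdict.
The state is a dict: "t": time; "q": joint angles; "qd": joint speeds; "joint_efforts": joint torques, N m; "eef_pos": TCP position; "ee_rot": TCP orientation; "force": force on the tool from outside, world axes, zero at the start; "moment": the same for the moment, N m; "width": finger opening in m.
Only numpy, scipy, OpenCV 4.12 (cv2) and the standard library are available. Lean on these libraries where they do the work, as an engineer would, in place of code of your own. Each camera call takes 0.05 s, during which the arm holds its last target.

## Working session

There is one attempt and no reset: what is moved stays moved. The work goes in short steps, Python scripts to look and compute and a tool call to move; the robot and the scene stay as the last step left them, time stands still between calls to the robot, and variables do not carry over. Pictures are saved under pics/ and viewed, and the job is handed in when it is done.

Besides the shell and the picture viewer there is one more tool, called after "Request:" as name([rows], argument=value, ...), one row to a line, values as JSON. arm_command: Moves the arm, as the interface text tells. Its arguments: {"type":"object","properties":{"targets":{"type":"array"},"squeeze":{"type":"number"}},"required":["targets"]}

```bash
ls; mkdir -p pics; cat > h.py <<'E'
from station import *
import numpy as np, cv2
E
python3 - <<'E'
from h import *
s=get_state(); print(s)
for n in("scene","top"):
    p,d=grab_frame(n); cp=camera_params(n); print(n,cp)
    cv2.imwrite(f"pics/{n}0.png",p[:,:,::-1]); np.savez(f"{n}0.npz",p=p,d=d)
E
```

```text
pics
{'t': 0.0, 'q': array([ 1.54811144e+00,  3.59386340e-01,  1.10607357e-02, -3.43465460e-04,
       -1.22408285e+00, -2.88117265e-01]), 'qd': array([ 2.38039890e-03, -9.90968474e-05, -2.93312172e-03,  2.89586280e-03,
        1.89562424e-03, -7.71110173e-04]), 'joint_efforts': array([-4.82042105e-04, -5.82721674e+01,  2.93047446e+01,  6.99722752e+00,
        6.70033711e-03, -1.58403782e-04]), 'eef_pos': array([0.20636186, 0.64248098, 0.40372481]), 'ee_rot': array([ 3.13995522e+00, -1.48556919e-04, -3.10919003e-01]), 'force': array([-0.68372832, -0.1755172 , -0.69908694]), 'moment': array([-0.02737899,  0.01363622, -0.03993681]), 'width': 0.08772101658668885}
scene {'mtx': array([[407.15224822,   0.        , 329.25865349],
       [  0.        , 407.15224822, 199.16276023],
       [  0.        ,   0.        ,   1.        ]]), 'k1': -0.020207642503375912, 'eye': array([ 0.89917222, -0.82499775,  0.69617467]), 'orientation': array([-2.16782816, -0.00283932,  0.48928248])}
top {'mtx': array([[469.97321709,   0.        , 317.28935072],
       [  0.        , 469.97321709, 203.05284827],
       [  0.        ,   0.        ,   1.        ]]), 'k1': -0.013717635091936561, 'eye': array([ 0.23571904, -0.00659036,  1.07686308]), 'orientation': array([-2.92112271e+00,  4.03839281e-05, -1.55973739e+00])}
```

View pics/scene0.png

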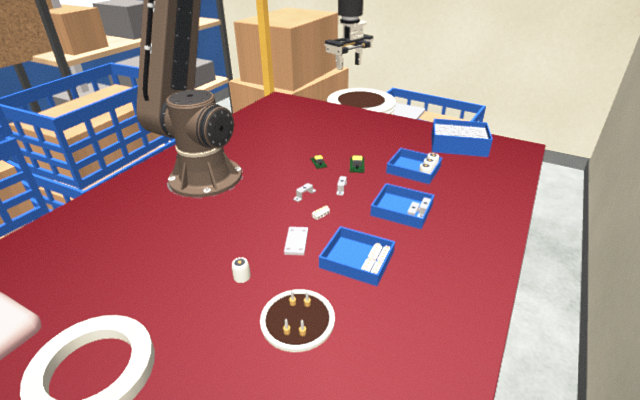

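View pics/top0.png

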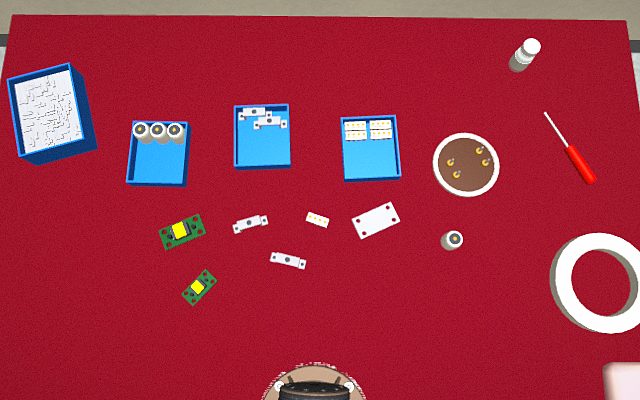

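Candidates in the top view:
- **Boards:** (181,231) is clearly larger than (199,287), so the first is the driver board.
- **Brackets:** (250,224) is farther from the base at about (315,385) than (288,260), so the first is the one meant.

I'll confirm both in an enlarged crop.

```bash
cat >> h.py <<'E'
from scipy.spatial.transform import Rotation as R
CP={n:camera_params(n) for n in("scene","top")}
def rays(n,uv):
    c=CP[n]; uv=np.asarray(uv,float).reshape(-1,1,2)
    x=cv2.undistortPoints(uv,c["mtx"],np.array([c["k1"],0,0,0.]))[:,0]
    d=np.c_[x,np.ones(len(x))]
    return c["eye"], d@R.from_euler("xyz",c["orientation"]).as_matrix().T
def onplane(n,uv,z):
    e,d=rays(n,uv); return e+d*((z-e[2])/d[:,2])[:,None]
def proj(n,P):
    c=CP[n]; Rm=R.from_euler("xyz",c["orientation"]).as_matrix(); P=np.asarray(P,float).reshape(-1,3)
    q=(P-c["eye"])@Rm
    return cv2.projectPoints(q,np.zeros(3),np.zeros(3),c["mtx"],np.array([c["k1"],0,0,0.]))[0][:,0]
def cloud(n,d):
    v,u=np.mgrid[:400,:640]; e,r=rays(n,np.c_[u.ravel(),v.ravel()])
    return (e+r*d.ravel()[:,None]).reshape(400,640,3)
E
python3 - <<'E'
from h import *
p=np.load("top0.npz")["p"];d=np.load("top0.npz")["d"]
def crop(x0,y0,x1,y1,s,nm): cv2.imwrite(f"pics/{nm}.png",cv2.resize(p[y0:y1,x0:x1,::-1],None,fx=s,fy=s,interpolation=cv2.INTER_CUBIC))
crop(150,200,320,310,4.6,"candA"); crop(290,95,505,255,3.6,"candB"); crop(120,95,300,195,4.4,"candC")
for nm,uv in dict(boardA=(181,231),boardB=(199,287),brA=(250,224),brB=(288,260)).items(): 
    P=onplane("top",uv,.02)[0]; print(nm,P,np.hypot(*P[:2]))
C=cloud("top",d)
for uv in [(350,280),(263,150),(160,170),(376,220),(250,224),(465,165),(181,231)]: print(uv,C[uv[1],uv[0]])
E
```

```text
boardA [0.40392207 0.3056598  0.02      ] 0.506538203211051
boardB [0.27880149 0.25638973 0.02      ] 0.3787690154598799
brA [0.42186936 0.1491066  0.02      ] 0.44744444739824657
brB [0.34087208 0.06035012 0.02      ] 0.3461732422781373
(350, 280) [ 0.29911311 -0.07988813  0.00122734]
(263, 150) [0.60509292 0.12784575 0.00442961]
(160, 170) [0.55249583 0.37127829 0.00451834]
(376, 220) [ 0.43592878 -0.1396668   0.01151419]
(250, 224) [0.42018256 0.14769575 0.02957676]
(465, 165) [ 0.57158497 -0.35374655  0.00878039]
(181, 231) [0.40241723 0.30286622 0.02945533]
```

View pics/candA.png

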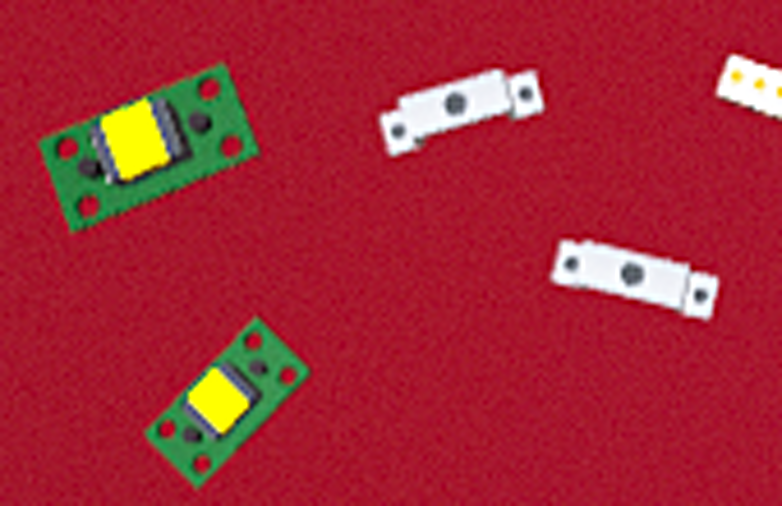

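View pics/candB.png

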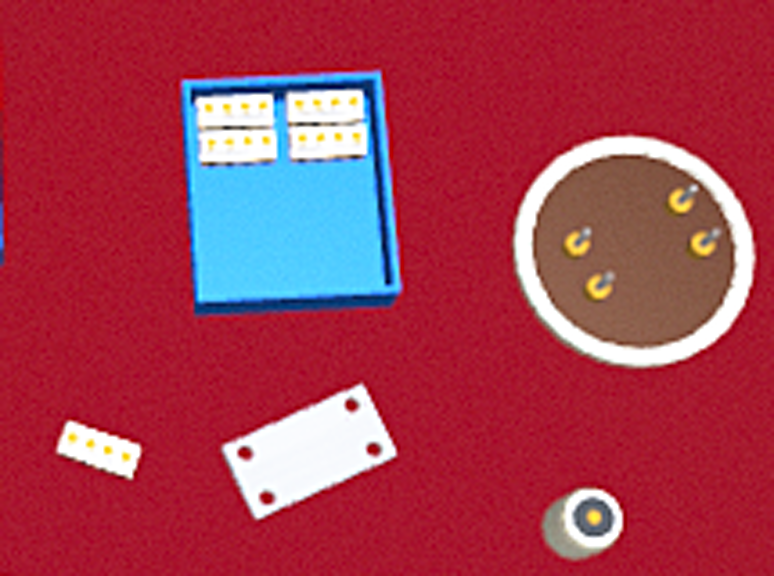

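View pics/candC.png

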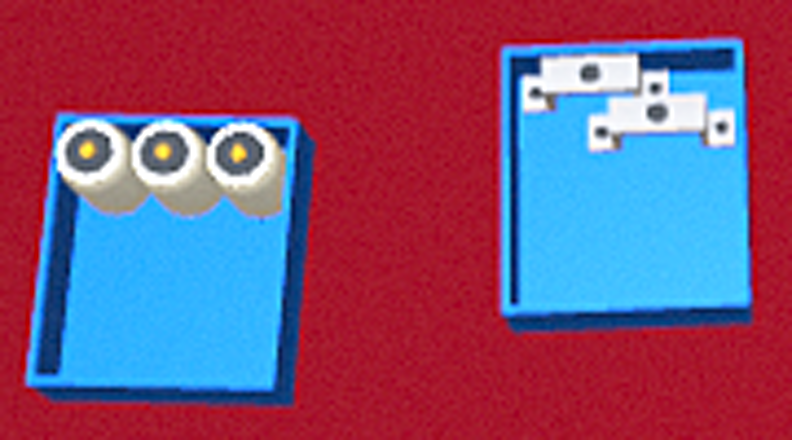

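The crop confirms both picks: the large board is at (181,231) and the small one at (199,287), and the far bracket is at (250,224), 0.45 m out against 0.35 m. Now I'll measure all the poses.

```bash
cat > meas.py <<'E'
from h import *
def rect(n,mask,z):
    c=max(cv2.findContours(mask.astype(np.uint8),cv2.RETR_EXTERNAL,cv2.CHAIN_APPROX_NONE)[0],key=cv2.contourArea)
    # subpixel: upsampled
    P=onplane(n,c[:,0],z)[:,:2]*1000
    (cx,cy),(w,h),a=cv2.minAreaRect(P.astype(np.float32))
    if w>h: w,h,a=h,w,a-90   # h = long side; long axis dir = a+90
    return np.array([cx,cy]),(w,h),(a+90)%180  # short side at angle a, long at a+90
def masks(p):
    h=cv2.cvtColor(p,cv2.COLOR_RGB2HSV); H,S,V=h[...,0].astype(int),h[...,1],h[...,2]
    return dict(white=(S<70)&(V>120),green=(H>45)&(H<85)&(S>80),yellow=(H>22)&(H<34)&(S>150)&(V>180),blue=(H>95)&(H<125)&(S>100),
      gold=(H>12)&(H<32)&(S>130)&(V>150))
def box(m,x0,y0,x1,y1):
    o=np.zeros_like(m);o[y0:y1,x0:x1]=m[y0:y1,x0:x1];return o
E
python3 - <<'E'
from meas import *
z=np.load("top0.npz");p,d=z["p"],z["d"]
M=masks(p);C=cloud("top",d)
print("plate",rect("top",box(M["white"],345,195,405,245),.01))
g=box(M["green"]|M["yellow"],150,205,212,255)
print("board",rect("top",box(M["green"],150,205,212,255),.005))
print("band",rect("top",box(M["yellow"],150,205,212,255),.029))
print("bracket whole",rect("top",box(M["white"],225,205,275,240),.015))
zb=C[...,2]
print("bracket bridge",rect("top",box(M["white"]&(zb>.024),225,205,275,240),.028))
print("term",rect("top",box(M["white"]|M["gold"],300,205,335,235),.014))
lm=box(M["white"]&(zb>.043),435,225,470,255)
lh=box((zb>.043)&(zb<.05),435,225,470,255); print("lamp top",rect("top",lh,.046),lh.sum())
for nm,b in dict(terminal=(330,105,410,190),bracketbin=(225,95,300,180),lampbin=(118,112,195,195)).items():
    m=box((zb>.032)&(zb<.042)&M["blue"],*b); print(nm,rect("top",cv2.dilate(m.astype(np.uint8),np.ones((3,3)))&m,.036),m.sum())
# posts
go=box(M["gold"],438,135,495,195).astype(np.uint8)
n,l,s,c=cv2.connectedComponentsWithStats(go)
print([(s[i,4],c[i],onplane("top",c[i],.022)[0]) for i in range(1,n)])
m=box(M["white"]&(d>0),425,125,505,200); 
c=max(cv2.findContours(m.astype(np.uint8),cv2.RETR_EXTERNAL,cv2.CHAIN_APPROX_NONE)[0],key=len)
print("pan ell",cv2.fitEllipse(onplane("top",c[:,0],.02)[:,:2].astype(np.float32)), "rim z",np.median(zb[m]),zb[m].max())
m=(zb>.02)&(zb<.055);m=box(m,445,140,490,190); print("highs in pan"); 
n,l,s,c=cv2.connectedComponentsWithStats(m.astype(np.uint8)); print([(s[i,4],c[i],zb[l==i].max()) for i in range(1,n)])
E
```

```text
plate (array([ 436.09066772, -138.50006104]), (51.723941802978516, 101.40650939941406), 115.05113983154297)
board (array([404.9074707 , 307.94290161]), (50.021080017089844, 99.75865173339844), 114.11552429199219)
band (array([404.72128296, 307.85122681]), (24.80923843383789, 32.92074966430664), 23.238658905029297)
bracket whole (array([425.10644531, 150.76490784]), (26.815143585205078, 79.33633422851562), 107.48244857788086)
bracket bridge (array([423.60473633, 150.81758118]), (20.403894424438477, 51.90280532836914), 106.92191123962402)
term (array([435.54110718,  -3.71424103]), (22.147172927856445, 50.48295593261719), 71.8674087524414)
lamp top (array([ 388.62219238, -307.58734131]), (31.217464447021484, 35.64815139770508), 90.60429048538208) 178
terminal (array([ 604.60980225, -126.16731262]), (130.4076690673828, 152.46258544921875), 3.576810121536255) 468
bracketbin (array([631.24121094, 128.43797302]), (129.76539611816406, 152.2086944580078), 2.8924155235290527) 454
lampbin (array([587.03436279, 370.71826172]), (132.84190368652344, 151.8546142578125), 179.29876708984375) 479
[(np
[... 201 characters left out ...]
p.int32(30), array([484.5, 162.6]), array([ 0.5738632, -0.3957477,  0.022    ])), (np.int32(29), array([455.5862069 , 174.55172414]), array([ 0.54387127, -0.32605456,  0.022     ]))]
pan ell ((0.5707213878631592, -0.35149702429771423), (0.15409758687019348, 0.15579235553741455), 52.37172317504883) rim z 0.010243573403178052 0.0493154547092185
highs in pan
[(np.int32(29), array([478.96551724, 150.20689655]), np.float64(0.0493154547092185)), (np.int32(34), array([450.23529412, 162.08823529]), np.float64(0.0480460248111505)), (np.int32(37), array([484.81081081, 162.27027027]), np.float64(0.04911428430001119)), (np.int32(38), array([456.39473684, 174.44736842]), np.float64(0.04809621893410254))]
```

```bash
python3 - <<'E'
from meas import *
from scipy.optimize import least_squares
for n,b,pb in (("top",(430,130,500,200),(345,195,405,245)),("scene",(255,285,340,352),(280,222,312,258))):
    z=np.load(n+"0.npz");p,d=z["p"],z["d"];C=cloud(n,d);Z=C[...,2];M=masks(p)
    print(n,"bench z near",np.median(Z[box(Z>-1,*b)&(p[...,0]>120)&(p[...,1]<60)]))
    w=box(M["white"],*b); 
    c=max(cv2.findContours(w.astype(np.uint8),cv2.RETR_EXTERNAL,cv2.CHAIN_APPROX_NONE)[0],key=len)
    print(" rimz pcts",np.percentile(Z[w],[5,25,50,75,95]))
    for pp in [.03,.018]:
        m=box((Z>pp)&(Z<.06),*b); k,l,s,cc=cv2.connectedComponentsWithStats(m.astype(np.uint8))
        print(pp,[(s[i,4],np.round(cc[i],1),np.round(np.median(C[l==i],axis=0)*1000,1)) for i in range(1,k)])
    print(" plate",rect(n,box(M["white"],*pb),.01))
    x0,y0,x1,y1=b;cv2.imwrite(f"pics/pan_{n}.png",cv2.resize(p[y0:y1,x0:x1,::-1],None,fx=8,fy=8,interpolation=cv2.INTER_NEAREST))
E
```

```text
top bench z near 0.0010042089040491753
 rimz pcts [0.00067279 0.0081561  0.01025866 0.01191557 0.01506127]
0.03 [(np.int32(12), array([480.3, 148.3]), array([ 601.2, -380.6,   43.5])), (np.int32(12), array([451.7, 160.7]), array([ 571.7, -313.1,   40.4])), (np.int32(10), array([486.5, 160.5]), array([ 572.1, -393.2,   43. ])), (np.int32(10), array([458.1, 172.8]), array([ 542.1, -326.2,   42.3]))]
0.018 [(np.int32(35), array([478.7, 150.3]), array([ 601.1, -381.3,   22.9])), (np.int32(38), array([450.3, 162.4]), array([ 571.1, -312.9,   24.3])), (np.int32(42), array([484.4, 162.5]), array([ 571.9, -393. ,   24. ])), (np.int32(41), array([456.3, 174.5]), array([ 542. , -326.2,   23.4]))]
 plate (array([ 436.09066772, -138.50006104]), (51.723941802978516, 101.40650939941406), 115.05113983154297)
scene bench z near nan
 rimz pcts [0.00038452 0.00815088 0.0098725  0.01117    0.03342335]
0.03 [(np.int32(19), array([291.9, 294. ]), array([ 546.5, -327.7,   39.3])), (np.int32(18), array([306.9, 294.8]), array([ 576.1, -315.3,   40.9])), (np.int32(21), array([286. , 322.3]), array([ 576.2, -396.9,   39.7])), (np.int32(22), array([302. , 323.5]), array([ 605.5, -384. ,   40.2]))]
0.018 [(np.int32(48), array([292.2, 297.4]), array([ 546.6, -327.9,   25. ])), (np.int32(51), array([307.1, 298.6]), array([ 576.2, -315.3,   24.6])), (np.int32(57), array([286.2, 325.9]), array([ 576.3, -397.2,   24.2])), (np.int32(62), array([302. , 327.3]), array([ 605.8, -384.7,   23.9]))]
 plate (array([ 438.51293945, -141.67247009]), (53.2549934387207, 111.56110382080078), 115.45703887939453)
  return _methods._mean(a, axis=axis, dtype=dtype,
  ret = ret.dtype.type(ret / rcount)
```

View pics/pan_scene.png

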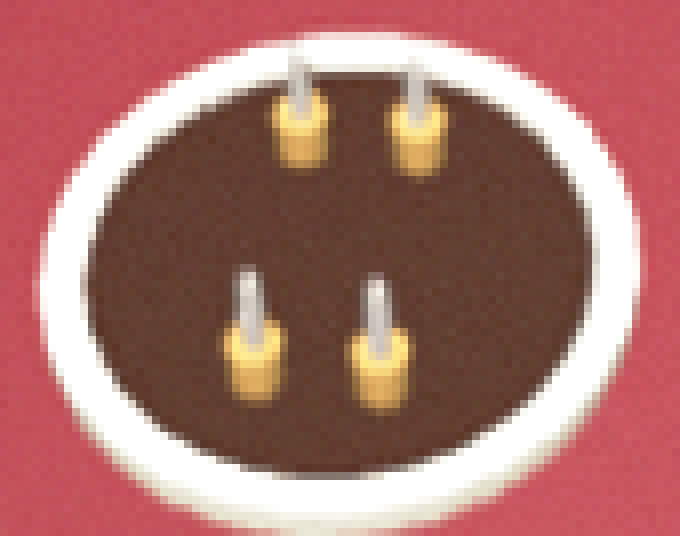

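View pics/pan_top.png

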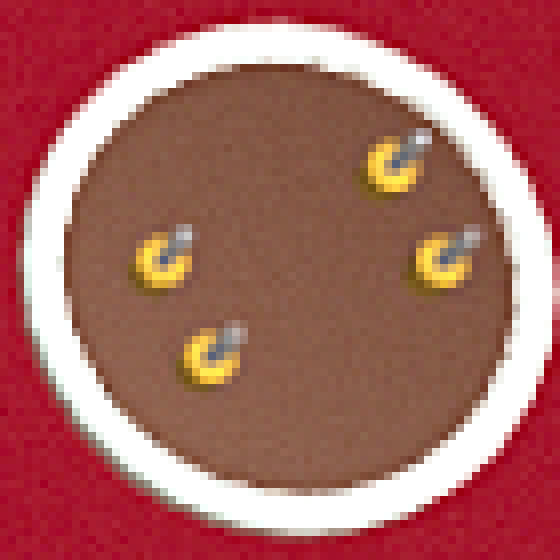

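The two cameras differ by a constant 3 mm or so, but they agree on the plate-to-pan offset, so I'll work relative to the top camera. The plate is first.

Request:
arm_command([
  [[0, 0, -0.1], [30, -36, 0], 0],
  [[0, 0, -0.1], [30, -36, 0], 0],
  [[0, 0, -0.1], [30, -36, 0], 0],
  [[0, 0, -0.1], [30, -36, 0], 0],
  [[0, 0, -0.1], [30, -36, 0], 0],
  [[0, 0, -0.1], [30, -36, 0], 0],
  [[0, 0, -0.1], [30, -36, 0], 0],
  [[0, 0, -0.125], [20, -36, 0], 0],
])

```text
t: 0.9
eef_pos: [0.4377, 0.3529, 0.4043]
ee_rot: [3.141, -0.0, -1.141]
force: [0.8, 0.4, -0.5]
width: 0.0877
```

Request:
arm_command([
  [[0, 0, 0], [0, -45, -10], 0],
  [[0, 0, 0], [0, -45, -20], 0],
  [[0, 0, 0], [0, -45, -20], 0],
  [[0, 0, 0], [0, -45, -20], 0],
  [[0, 0, 0], [0, -45, -20], 0],
  [[0, 0, 0], [0, -45, -20], 0],
  [[0, 0, 0], [0, -45, -20], 0],
  [[0, 0, 0], [0, -45, -10], 0],
])

```text
t: 1.7
eef_pos: [0.4354, -0.0073, 0.2633]
ee_rot: [3.14, 0.0, -1.136]
force: [0.5, -0.1, 0.9]
width: 0.0875
```

Request:
arm_command([
  [[0, 0, 0], [0, -45, 0], 0],
  [[0, 0, 0], [0, -45, 0], 0],
  [[0, 0, 0], [1, -41, 0], 0],
  [[0, 0, 0], [0, 0, -25], 0],
  [[0, 0, 0], [0, 0, -25], 0],
  [[0, 0, 0], [0, 0, -20], 0],
  [[0, 0, 0], [0, 0, -11], 0],
  [[0, 0, 0], [0, 0, 0], 0],
])

```text
t: 2.5
eef_pos: [0.4366, -0.1365, 0.1821]
ee_rot: [3.138, 0.001, -1.136]
force: [0.5, -0.6, 0.0]
width: 0.0876
```

Request:
arm_command([
  [[0, 0, 0], [0, 0, 0], 0.6],
  [[0, 0, 0], [0, 0, 0], 0.6],
  [[0, 0, 0], [0, 0, 0], 0.6],
  [[0, 0, 0], [0, 0, 0], 0.6],
  [[0, 0, 0], [0, 0, 0], 0.6],
  [[0, 0, 0], [0, 0, 0], 0.6],
], squeeze=25)

```text
t: 3.1
eef_pos: [0.4374, -0.1363, 0.1839]
ee_rot: [-3.141, -0.0, -1.136]
force: [-0.3, 0.6, 3.7]
width: 0.0493
```

Request:
arm_command([
  [[0, 0, 0], [0, 0, 20], 0.6],
  [[0, 0, 0], [0, 0, 30], 0.6],
  [[0, 0, 0], [0, 0, 30], 0.6],
  [[0, 0, -0.026], [20, -40, 5], 0.6],
  [[0, 0, 0], [30, -45, 0], 0.6],
  [[0, 0, 0], [30, -45, 0], 0.6],
  [[0, 0, 0], [30, -45, 0], 0.6],
  [[0, 0, 0], [27, -40, 0], 0.6],
])

```text
t: 3.9
eef_pos: [0.5683, -0.3431, 0.2682]
ee_rot: [3.141, 0.001, -1.162]
force: [1.6, 1.4, -1.2]
width: 0.0491
```

Request:
arm_command([
  [[0, 0, 0], [0, 0, 0], 0.6],
  [[0, 0, 0], [0, 0, 0], 0.6],
])

```text
t: 4.1
eef_pos: [0.5673, -0.3421, 0.267]
ee_rot: [3.14, 0.002, -1.164]
force: [0.1, 0.1, -1.1]
width: 0.0495
```

```bash
python3 - <<'E'
from meas import *
s=get_state();print(s["eef_pos"],s["ee_rot"],s["width"],s["force"])
for n in("scene","top"):
    p,d=grab_frame(n); np.savez(n+"1.npz",p=p,d=d)
    x0,y0,x1,y1=(420,110,520,210) if n=="top" else (240,200,360,360)
    cv2.imwrite(f"pics/{n}1.png",cv2.resize(p[y0:y1,x0:x1,::-1],None,fx=5 if n=="top" else 3.7,fy=5 if n=="top" else 3.7,interpolation=cv2.INTER_CUBIC))
E
```

```text
[ 0.56733853 -0.34210334  0.2669741 ] [ 3.13980294e+00  1.87743573e-03 -1.16398432e+00] 0.04951407156478981 [ 0.08254058  0.11741477 -1.08559334]
```

View pics/top1.png

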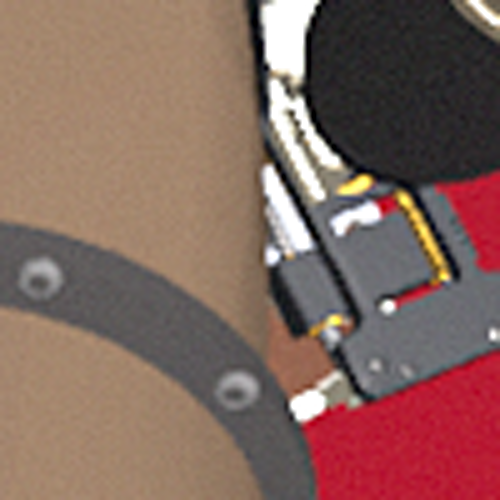

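View pics/scene1.png

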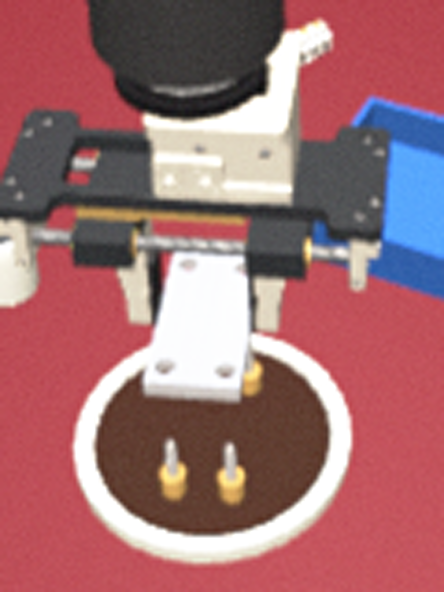

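```bash
python3 - <<'E'
from meas import *
z=np.load("scene1.npz");p,d=z["p"],z["d"];C=cloud("scene",d);M=masks(p)
x0,y0,x1,y1=270,262,315,312
g=cv2.cvtColor(p,cv2.COLOR_RGB2GRAY)
m=box(M["white"],x0,y0,x1,y1)&(np.abs(C[...,2]-.094)<.006)
print("plate top z",np.percentile(C[...,2][m],[5,25,50,75,95]),m.sum())
cv2.imwrite("pics/pl1.png",cv2.resize(p[y0:y1,x0:x1,::-1],None,fx=12,fy=12,interpolation=cv2.INTER_NEAREST))
z0=np.load("scene0.npz");p0=z0["p"]
# hole darkness centroids
for (u,v) in[(284,299),(301,300),(290.5,271.3),(304.9,271.6)]:
    u0,v0=int(u)-4,int(v)-3; w=g[v0:v0+7,u0:u0+9].astype(int); wt=np.clip(215-w,0,None).astype(float)
    yy,xx=np.mgrid[v0:v0+7,u0:u0+9]; print((u,v),(xx*wt).sum()/wt.sum(),(yy*wt).sum()/wt.sum()); print(w)
E
```

```text
plate top z [0.09041493 0.09177038 0.09255495 0.0933546  0.09459469] 864
(284, 299) 283.8614958448753 299.1606648199446
[[255 252 252 249 250 248 251 253 253]
 [253 252 244 224 225 224 237 248 253]
 [252 249 206 195 200 203 204 234 253]
 [252 245 180 181 171 174 200 237 253]
 [254 248 224 178 151 191 239 250 253]
 [254 253 251 239 234 245 254 253 253]
 [252 252 253 254 254 254 253 253 253]]
(301, 300) 301.11910669975185 300.7146401985112
[[253 254 254 251 252 253 253 254 252]
 [253 252 244 235 234 242 250 254 246]
 [251 231 203 207 206 208 233 251 234]
 [251 207 182 173 175 189 229 252 227]
 [253 240 198 150 156 205 246 251 212]
 [254 254 245 235 237 245 255 251 193]
 [253 254 255 255 255 255 255 251 173]]
(290.5, 271.3) 288.75409836065575 269.17622950819674
[[136 209 227 220 209 209 214 213 186]
 [190 255 255 250 244 246 248 253 249]
 [212 255 245 224 208 208 222 246 254]
 [232 253 223 190 196 202 208 241 253]
 [249 254 241 222 209 212 227 250 253]
 [254 254 253 249 240 240 249 254 253]
 [255 254 253 253 253 253 254 253 252]]
(304.9, 271.6) 306.51551174253404 270.48419831835315
[[150 152 135 133 139 133  77  54  62]
 [234 236 228 232 228 209  96  48  49]
 [255 255 255 255 254 243 115  52  47]
 [253 254 254 251 228 200 109  50  48]
 [253 253 253 234 199 189 122  51  51]
 [253 253 253 243 226 201 129  57  46]
 [253 253 254 254 252 240 181  73  74]]
```

View pics/pl1.png

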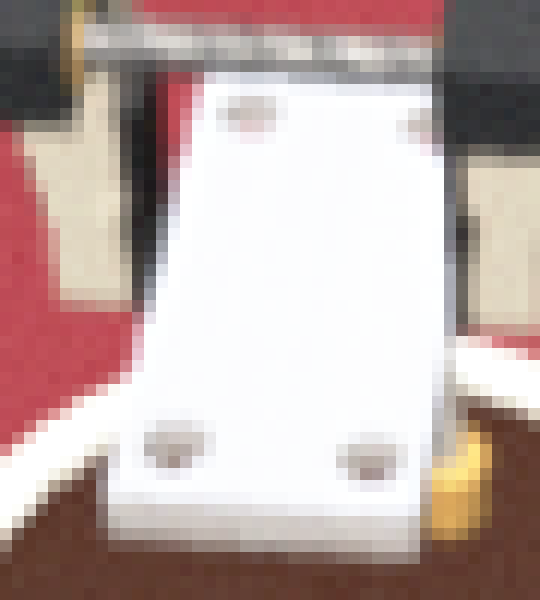

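```bash
python3 - <<'E'
from meas import *
H=onplane("scene",[(283.9,298.9),(301.0,300.4),(290.3,271.1)],.0925)[:,:2]*1000
print(H, "mid",(H[1]+H[2])/2)
v=H[2]-H[0];w=H[1]-H[0];print(np.hypot(*v),np.degrees(np.arctan2(v[1],v[0])),np.hypot(*w),np.degrees(np.arctan2(w[1],w[0])))
# pins, same method: tips at z .048 and mid pin; shoulder-top gold
T=onplane("scene",[(286,318.3),(302,319.1),(292.5,292.3),(306.9,292.9)],.048)[:,:2]*1000;print(T,T.mean(0))
z=np.load("scene0.npz");p=z["p"];M=masks(p)
for (u,v) in [(286,318),(302,319)]:
  print(cv2.cvtColor(p,cv2.COLOR_RGB2GRAY)[v-4:v+8,u-4:u+5])
z=np.load("scene1.npz");p1=z["p"]
for P in ((574.8,-354.1),(573,-354)):
  a=np.radians(113.4);L=np.array([np.cos(a),np.sin(a)]);S=np.array([L[1],-L[0]])
  for sx,sy in((-1,-1),(1,-1),(-1,1),(1,1)):
    q=np.array(P)+sx*16*S+sy*38*L
    print(P,q,proj("scene",[[q[0]/1e3,q[1]/1e3,h] for h in(.022,.035,.048)]).round(1).tolist())
E
```

```text
[[ 567.57392621 -385.82125164]
 [ 598.77120776 -373.37178871]
 [ 537.39443384 -315.47563299]] mid [ 568.0828208  -344.42371085]
76.54611565617553 113.2201728933826 33.589574324363085 21.75476825866913
[[ 574.52925966 -393.77568438]
 [ 603.48181926 -380.46457402]
 [ 549.0957307  -329.42746657]
 [ 576.85189926 -316.44419287]] [ 575.98967722 -355.02797946]
[[ 72  71  69  71  74  71  75  70  71]
 [ 68  75  70  78  73  68  69  71  69]
 [ 70  72  73  69  73  69  71  71  70]
 [ 68  69  71  73  73  70  72  76  71]
 [ 71  72  84 111 115  76  71  71  71]
 [ 71  73 103 177 204 105  72  72  74]
 [ 68  75 121 216 232 130  70  70  68]
 [ 69  71 118 218 217 144  76  69  74]
 [ 72  71 110 198 205 162  80  70  72]
 [ 66  72 112 199 206 172  88  65  72]
 [ 66  75 124 217 207 177 111  73  68]
 [ 69  92 161 213 205 184 175 139  77]]
[[ 74  70  70  73  69  73  72  73  71]
 [ 73  70  72  72  68  74  73  71  73]
 [ 72  72  72  74  74  71  74  75  71]
 [ 76  73  72  73  75  73  72  69  77]
 [ 72  73  81 113 116  75  69  74  75]
 [ 78  72 103 180 214 105  73  68  70]
 [ 67  75 121 217 240 132  76  70  74]
 [
[... 237 characters left out ...]
3] [[286.6, 327.5], [286.2, 323.3], [285.9, 319.0]]
(574.8, -354.1) [ 604.57569386 -382.62030953] [[302.4, 328.6], [302.1, 324.4], [301.9, 320.1]]
(574.8, -354.1) [ 545.02430614 -325.57969047] [[292.4, 298.8], [292.1, 294.7], [291.8, 290.4]]
(574.8, -354.1) [ 574.39245417 -312.87095797] [[307.1, 299.8], [306.9, 295.6], [306.8, 291.4]]
(573, -354) [ 573.40754583 -395.22904203] [[285.9, 327.1], [285.5, 322.9], [285.1, 318.6]]
(573, -354) [ 602.77569386 -382.52030953] [[301.6, 328.2], [301.4, 324.0], [301.2, 319.7]]
(573, -354) [ 543.22430614 -325.47969047] [[291.8, 298.5], [291.5, 294.3], [291.2, 290.1]]
(573, -354) [ 572.59245417 -312.77095797] [[306.4, 299.4], [306.2, 295.3], [306.1, 291.0]]
```

Request:
arm_command([
  [[0, 0, 0], [3, -5, -10], 0.6],
  [[0, 0, 0], [3.4, -4.5, -10], 0.6],
  [[0, 0, 0], [0, 0, -8], 0.6],
  [[0, 0, 0], [0, 0, 0], 0.6],
  [[0, 0, 0], [0, 0, 0], 0.6],
])

```text
t: 4.7
eef_pos: [0.5739, -0.3505, 0.2402]
ee_rot: [3.141, 0.001, -1.162]
force: [0.7, -0.1, -1.6]
width: 0.0494
```

```bash
python3 - <<'E'
from meas import *
s=get_state();print(s["eef_pos"],s["ee_rot"],s["width"],s["force"])
n="scene"
p,d=grab_frame(n); np.savez(n+"2.npz",p=p,d=d)
x0,y0,x1,y1=(260,265,330,335)
cv2.imwrite(f"pics/{n}2.png",cv2.resize(p[y0:y1,x0:x1,::-1],None,fx=8,fy=8,interpolation=cv2.INTER_NEAREST))
C=cloud(n,d); m=box(masks(p)["white"],275,275,312,325)&(C[...,2]>.05)&(C[...,2]<.075); print(np.percentile(C[...,2][m],[5,25,50,75,95]),m.sum())
c0=cloud(n,np.load("scene0.npz")["d"]); print("bench z scene",np.median(c0[340:380,360:440,2]),np.median(c0[255:280,255:300,2]))
E
```

```text
[ 0.57392918 -0.35050315  0.24021077] [ 3.14079894e+00  5.51229012e-04 -1.16159918e+00] 0.04941133028585525 [ 0.73848059 -0.14898561 -1.6006128 ]
[0.06007829 0.06492955 0.06605615 0.06701082 0.06867291] 918
bench z scene 0.0006686388694634449 -0.000245685527225481
```

View pics/scene2.png

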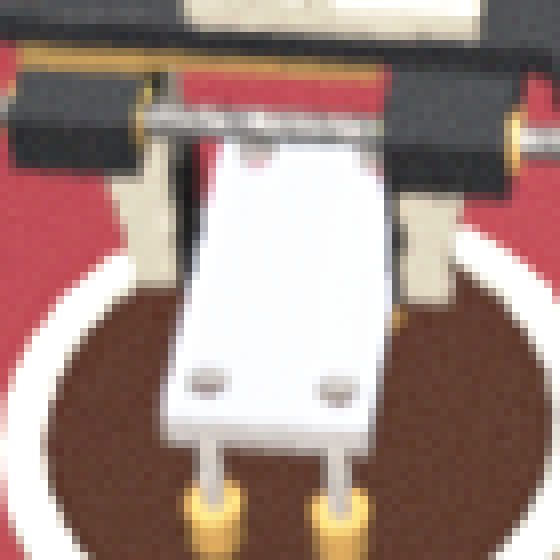

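```bash
python3 - <<'E'
from meas import *
p=np.load("scene2.npz")["p"];g=cv2.cvtColor(p,cv2.COLOR_RGB2GRAY)
uv=[]
for (u,v) in [(285,312),(302,313)]:
    w=g[v-4:v+5,u-5:u+6].astype(float); wt=np.clip(235-w,0,25); 
    wt[-2:]=0
    yy,xx=np.mgrid[v-4:v+5,u-5:u+6];uv.append(((xx*wt).sum()/wt.sum(),(yy*wt).sum()/wt.sum()))
print(uv)
H=onplane("scene",uv,.066)[:,:2]*1000
T=onplane("scene",[(285.6,318.7),(301.6,319.7)],.048)[:,:2]*1000
print(H,T,T-H)
E
```

```text
[(np.float64(283.2882882882883), np.float64(311.5945945945946)), (np.float64(303.3619744058501), np.float64(313.22303473491775))]
[[ 569.90696097 -394.47753039]
 [ 606.63627651 -379.32270754]] [[ 574.37167118 -394.98167528]
 [ 603.55030375 -382.1016956 ]] [[ 4.46471021 -0.5041449 ]
 [-3.08597276 -2.77898807]]
```

```bash
python3 - <<'E'
from meas import *
p=np.load("scene2.npz")["p"];g=cv2.cvtColor(p,cv2.COLOR_RGB2GRAY)
print(g[308:317,280:308])
uv=[]
for (u,v) in [(285,312),(302,313)]:
    w=g[v-2:v+3,u-3:u+4].astype(float); wt=np.clip(240-w,0,25)
    yy,xx=np.mgrid[v-2:v+3,u-3:u+4];uv.append(((xx*wt).sum()/wt.sum(),(yy*wt).sum()/wt.sum()))
print(uv)
H=onplane("scene",uv,.066)[:,:2]*1000
T=onplane("scene",[(285.6,318.7),(301.6,319.7)],.048)[:,:2]*1000
print(H,T,T-H)
E
```

```text
[[ 72 143 247 255 253 253 253 253 253 253 253 253 253 253 253 253 253 253
  253 253 254 254 254 254 253 253 255 240]
 [ 74 156 255 255 253 253 253 253 253 253 252 253 253 253 253 253 253 253
  253 253 254 254 254 254 253 253 255 228]
 [ 89 182 255 254 248 242 244 247 252 253 253 253 253 253 253 253 253 253
  253 254 254 254 254 254 254 254 255 193]
 [101 206 255 241 216 208 210 221 239 253 253 253 253 253 253 252 253 253
  254 254 251 246 247 249 250 255 255 168]
 [126 238 253 220 185 195 197 196 223 252 253 253 253 253 253 253 253 253
  253 248 222 216 219 222 234 255 255 152]
 [156 255 253 216 166 152 153 176 230 253 253 252 252 253 253 253 253 253
  253 230 192 201 206 200 214 249 249 132]
 [174 255 254 245 228 201 200 237 249 253 253 252 253 253 252 253 253 253
  253 234 183 167 163 172 219 249 238 116]
 [185 255 254 254 254 252 250 255 253 253 253 253 253 253 253 253 253 253
  254 252 234 197 178 210 247 255 226 100]
 [188 252 249 250 252 252 252 253 254 253 253 253 253 253 253 253 253 253
  254 255 254 250 248 252 255 254 192  92]]
[(np.float64(285.3581395348837), np.float64(312.3953488372093)), (np.float64(301.7720930232558), np.float64(313.4697674418605))]
[[ 574.56728778 -394.22716939]
 [ 604.21807812 -381.31052354]] [[ 574.37167118 -394.98167528]
 [ 603.55030375 -382.1016956 ]] [[-0.1956166  -0.75450589]
 [-0.66777437 -0.79117207]]
```

The holes are within 1 mm of the pins, so I'll lower with a small correction.

Request:
arm_command([
  [[0, 0, 0], [-0.4, -0.8, -4], 0.6],
  [[0, 0, 0], [0, 0, -5], 0.6],
  [[0, 0, 0], [0, 0, -5], 0.6],
  [[0, 0, 0], [0, 0, -5], 0.6],
])

```text
t: 5.15
eef_pos: [0.5735, -0.3514, 0.2212]
ee_rot: [3.142, 0.0, -1.162]
force: [-0.8, -0.1, -1.3]
width: 0.0494
```

Request:
arm_command([
  [[0, 0, 0], [0, 0, -4], 0.6],
  [[0, 0, 0], [0, 0, -4], 0.6],
  [[0, 0, 0], [0, 0, -4], 0.6],
  [[0, 0, 0], [0, 0, 0], 0.6],
  [[0, 0, 0], [0, 0, 0], 0.6],
])

```text
t: 5.65
eef_pos: [0.5737, -0.3515, 0.2096]
ee_rot: [3.141, 0.0, -1.162]
force: [-0.6, 0.0, -1.4]
width: 0.0492
```

No contact force while sliding down the pins. I'll continue to the shoulders.

Request:
arm_command([
  [[0, 0, 0], [0, 0, -2], 0.6],
  [[0, 0, 0], [0, 0, -1.5], 0.6],
  [[0, 0, 0], [0, 0, 0], 0.6],
  [[0, 0, 0], [0, 0, 0], 0.6],
])

```text
t: 6.05
eef_pos: [0.5736, -0.3515, 0.2062]
ee_rot: [3.142, 0.0, -1.162]
force: [0.8, -0.3, -2.0]
width: 0.0492
```

Request:
arm_command([
  [[0, 0, 0], [0, 0, -1.0], 0.6],
  [[0, 0, 0], [0, 0, 0], 0.6],
  [[0, 0, 0], [0, 0, 0], 0.6],
])

```text
t: 6.35
eef_pos: [0.5737, -0.3515, 0.206]
ee_rot: [-3.141, -0.0, -1.162]
force: [-1.3, 1.0, 6.5]
width: 0.0497
```

Contact, 6.5 N upward. Releasing.

Request:
arm_command([
  [[0, 0, 0], [0, 0, 0], 0.2],
  [[0, 0, 0], [0, 0, 0], 0.2],
  [[0, 0, 0], [0, 0, 0], 0.2],
  [[0, 0, 0], [0, 0, 0], 0.2],
  [[0, 0, 0], [0, 0, 15], 0.2],
  [[0, 0, 0], [0, 0, 25], 0.2],
  [[0, 0, 0], [0, 0, 30], 0.2],
  [[0, 0, 0], [0, 0, 30], 0.2],
])

```text
t: 7.15
eef_pos: [0.5736, -0.3515, 0.3072]
ee_rot: [-3.142, -0.0, -1.162]
force: [0.9, -1.3, -0.1]
width: 0.0702
```

Request:
arm_command([
  [[0, 0, 0], [-20, 45, 0], 0],
  [[0, 0, 0], [-20, 45, 0], 0],
  [[0, 0, 0], [-20, 45, 0], 0],
  [[0, 0, 0], [-20, 45, 0], 0],
  [[0, 0, 0], [-20, 45, 0], 0],
  [[0, 0, 0], [-20, 45, 0], 0],
  [[0, 0, 0], [-20, 45, 0], 0],
  [[0, 0, 0], [0, 49, 0], 0],
])

```text
t: 7.95
eef_pos: [0.4312, 0.0133, 0.3064]
ee_rot: [-3.14, 0.0, -1.162]
force: [2.6, -0.4, 0.4]
width: 0.0875
```

```bash
python3 - <<'E'
from meas import *
s=get_state();print(s["eef_pos"],s["ee_rot"],s["width"],s["force"])
n="scene"
p,d=grab_frame(n); np.savez(n+"3.npz",p=p,d=d)
x0,y0,x1,y1=(255,285,340,352)
cv2.imwrite(f"pics/{n}3.png",cv2.resize(p[y0:y1,x0:x1,::-1],None,fx=8,fy=8,interpolation=cv2.INTER_NEAREST))
n="top"
p,d=grab_frame(n); np.savez(n+"3.npz",p=p,d=d)
x0,y0,x1,y1=(430,130,500,200)
cv2.imwrite(f"pics/{n}3.png",cv2.resize(p[y0:y1,x0:x1,::-1],None,fx=8,fy=8,interpolation=cv2.INTER_NEAREST))
C=cloud(n,d);Z=C[...,2]
M=masks(p); m=box(M["white"]&(Z>.026)&(Z<.038),440,135,495,195); print(rect(n,m,.032),m.sum(),np.percentile(Z[m],[5,50,95]))
xy=C[m]; A=np.c_[xy[:,:2]-xy[:,:2].mean(0),np.ones(len(xy))]; print("tilt",np.linalg.lstsq(A,xy[:,2],rcond=None)[0])
E
```

```text
[0.43120524 0.01330408 0.30642399] [-3.14009705e+00  4.40123898e-04 -1.16245124e+00] 0.0874887942395942 [ 2.61912815 -0.35689696  0.37235034]
(array([ 571.94250488, -352.95861816]), (50.9017219543457, 100.58004760742188), 113.9551010131836) 816 [0.02902448 0.0326352  0.03579069]
tilt [-4.56113105e-03  1.93374989e-05  3.25255978e-02]
```

View pics/scene3.png

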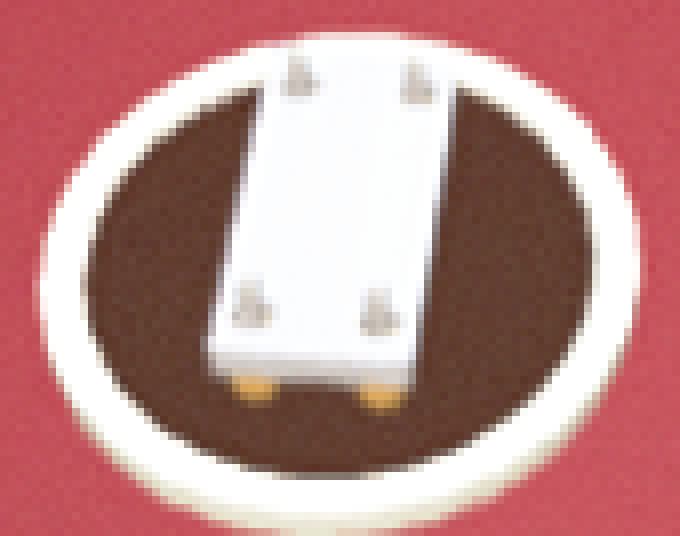

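View pics/top3.png

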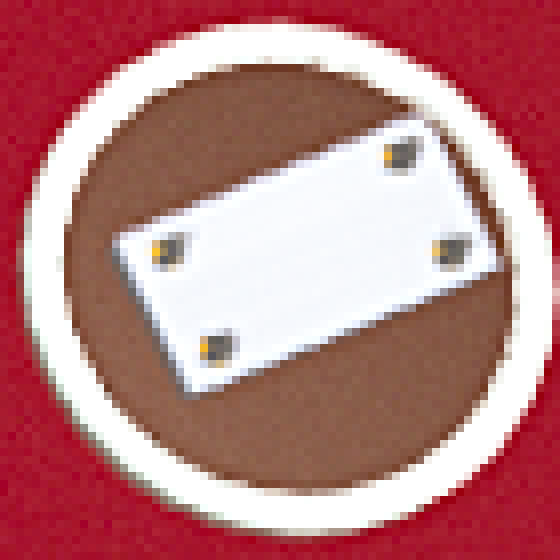

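The plate is seated: top at 32.5 mm, tilt under 0.005, pins inside the holes, and the brass shoulders at (286,333) and (303,334) in the scene view support it. The board is next.

Request:
arm_command([
  [[0, 0, 0.012], [-4, 45, 0], 0],
  [[0, 0, 0], [-4, 45, 0], 0],
  [[0, 0, 0], [-4, 45, 0], 0],
  [[0, 0, 0], [-4, 45, 0], 0],
  [[0, 0, 0], [-4, 45, 0], 0],
  [[0, 0, 0], [-4, 40, 0], 0],
  [[0, 0, 0], [-1.2, 30.2, -10], 0],
  [[0, 0, 0], [0, 0, -20], 0],
])

```text
t: 8.85
eef_pos: [0.4093, 0.3118, 0.2771]
ee_rot: [-3.136, 0.002, -1.146]
force: [-0.9, -1.1, -1.1]
width: 0.0878
```

Request:
arm_command([
  [[0, 0, 0], [0, 0, -30], 0.3],
  [[0, 0, 0], [0, 0, -25], 0.3],
  [[0, 0, 0], [0, 0, -20], 0.3],
  [[0, 0, 0], [0, 0, 0], 0.3],
  [[0, 0, 0], [0, 0, 0], 0.3],
])

```text
t: 9.35
eef_pos: [0.4089, 0.3078, 0.2009]
ee_rot: [-3.141, -0.0, -1.15]
force: [-0.2, 0.5, 0.1]
width: 0.0619
```

Request:
arm_command([
  [[0, 0, 0], [-2.5, 1, -8], 0.3],
  [[0, 0, 0], [0, 0, -6], 0.3],
  [[0, 0, 0], [0, 0, 0], 0.75],
  [[0, 0, 0], [0, 0, 0], 0.75],
  [[0, 0, 0], [0, 0, 0], 0.75],
  [[0, 0, 0], [0, 0, 0], 0.75],
  [[0, 0, 0], [0, 0, 0], 0.75],
], squeeze=20)

```text
t: 10.05
eef_pos: [0.406, 0.3088, 0.1864]
ee_rot: [-3.141, 0.0, -1.15]
force: [-0.1, -0.5, 1.1]
width: 0.03
```

Request:
arm_command([
  [[0, 0, 0], [0, 0, 20], 0.75],
  [[0, 0, 0], [0, 0, 40], 0.75],
  [[0, 0, 0], [0, 0, 40], 0.75],
  [[0, 0, -0.012], [20, -30, 0], 0.75],
  [[0, 0, 0], [20, -45, 0], 0.75],
  [[0, 0, 0], [10, -48, 0], 0.75],
  [[0, 0, 0], [10, -48, 0], 0.75],
  [[0, 0, 0], [10, -48, 0], 0.75],
])

```text
t: 10.85
eef_pos: [0.4757, 0.0878, 0.2862]
ee_rot: [3.142, 0.0, -1.161]
force: [1.4, 0.4, -1.2]
width: 0.0298
```

Request:
arm_command([
  [[0, 0, 0], [10, -48, 0], 0.75],
  [[0, 0, 0], [10, -48, 0], 0.75],
  [[0, 0, 0], [10, -48, 0], 0.75],
  [[0, 0, 0], [10, -48, 0], 0.75],
  [[0, 0, 0], [10, -48, 0], 0.75],
  [[0, 0, 0], [10, -48, 0], 0.75],
  [[0, 0, 0], [10, -48, 0], 0.75],
  [[0, 0, 0], [10, -48, 0], 0.75],
])

```text
t: 11.65
eef_pos: [0.5558, -0.2963, 0.2859]
ee_rot: [3.141, 0.0, -1.162]
force: [0.7, 1.2, -1.5]
width: 0.0295
```

Request:
arm_command([
  [[0, 0, 0], [10, -30, 0], 0.75],
  [[0, 0, 0], [7.5, -26, -14], 0.75],
  [[0, 0, 0], [0, 0, -20], 0.75],
  [[0, 0, 0], [0, 0, -8], 0.75],
  [[0, 0, 0], [0, 0, 0], 0.75],
  [[0, 0, 0], [0, 0, 0], 0.75],
])

```text
t: 12.25
eef_pos: [0.5736, -0.3498, 0.2447]
ee_rot: [3.141, -0.0, -1.161]
force: [-0.2, 0.2, -1.3]
width: 0.0299
```

```bash
python3 - <<'E'
from meas import *
s=get_state();print(s["eef_pos"],s["ee_rot"],s["width"],s["force"])
n="scene"
p,d=grab_frame(n); np.savez(n+"4.npz",p=p,d=d)
x0,y0,x1,y1=(260,265,330,335)
cv2.imwrite(f"pics/{n}4.png",cv2.resize(p[y0:y1,x0:x1,::-1],None,fx=8,fy=8,interpolation=cv2.INTER_NEAREST))
C=cloud(n,d);Z=C[...,2]; m=box(masks(p)["green"],260,265,330,335); print(np.percentile(Z[m],[5,25,50,75,95]),m.sum())
E
```

```text
[ 0.57364761 -0.34976637  0.24466984] [ 3.14149207e+00 -2.03809572e-04 -1.16078169e+00] 0.029862881683579385 [-0.24384514  0.17454269 -1.25030816]
[0.06172084 0.06310705 0.06400395 0.06490127 0.06680443] 305
```

View pics/scene4.png

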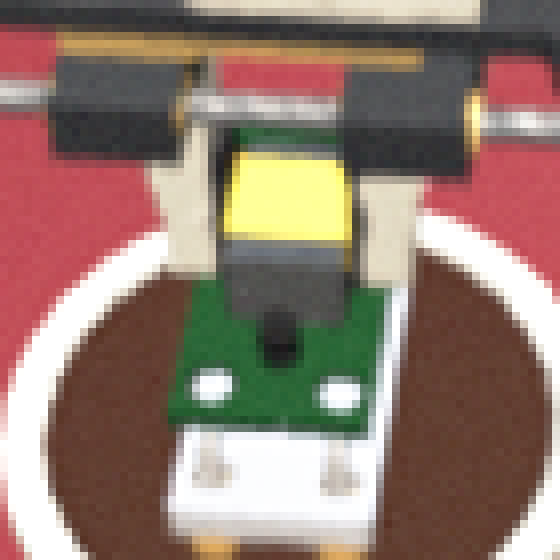

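```bash
python3 - <<'E'
from meas import *
p=np.load("scene4.npz")["p"];r=p[...,0].astype(float)
uv=[]
for (u,v) in [(286,313),(302,314)]:
    w=r[v-3:v+3,u-4:u+5];wt=np.clip(w-90,0,130); yy,xx=np.mgrid[v-3:v+3,u-4:u+5]
    print(w.astype(int)); uv.append(((xx*wt).sum()/wt.sum(),(yy*wt).sum()/wt.sum()))
print(uv)
H=onplane("scene",uv,.063)[:,:2]*1000
T=onplane("scene",[(285.6,318.7),(301.6,319.7)],.048)[:,:2]*1000
print(H,T,T-H)
E
```

```text
[[ 63  43  41  51  52  58  42  39  44]
 [ 49  38  73 140 151 171 108  44  42]
 [ 45  61 153 249 249 254 225  76  40]
 [ 44  86 205 255 255 255 232  83  43]
 [ 46  74 159 234 240 222 134  54  45]
 [ 45  43  66 111 132  98  55  38  42]]
[[ 43  43  43  55  54  50  43  32  67]
 [ 40  42  84 146 148 133  97  44  67]
 [ 48  79 177 251 251 250 225  94  90]
 [ 45  99 220 255 255 255 246 100 115]
 [ 43  74 167 239 247 242 174  63 131]
 [ 43  47  70 117 142 130  69  52 151]]
[(np.float64(286.0839160839161), np.float64(312.8211788211788)), (np.float64(302.2842481035252), np.float64(314.0058009817046))]
[[ 574.85617602 -392.39162316]
 [ 604.38376199 -379.8585272 ]] [[ 574.37167118 -394.98167528]
 [ 603.55030375 -382.1016956 ]] [[-0.48450484 -2.59005212]
 [-0.83345824 -2.24316841]]
```

Request:
arm_command([
  [[0, 0, 0], [-0.5, -2.7, -2], 0.75],
  [[0, 0, 0], [0, 0, -4], 0.75],
  [[0, 0, 0], [0, 0, -5], 0.75],
  [[0, 0, 0], [0, 0, -5], 0.75],
  [[0, 0, 0], [0, 0, 0], 0.75],
])

```text
t: 12.8
eef_pos: [0.5729, -0.3529, 0.2272]
ee_rot: [3.141, 0.001, -1.162]
force: [0.1, 0.1, -0.6]
width: 0.0299
```

Request:
arm_command([
  [[0, 0, 0], [0, 0, -4], 0.75],
  [[0, 0, 0], [0, 0, -3], 0.75],
  [[0, 0, 0], [0, 0, 0], 0.75],
  [[0, 0, 0], [0, 0, 0], 0.75],
])

```text
t: 13.2
eef_pos: [0.5729, -0.353, 0.221]
ee_rot: [3.141, 0.0, -1.162]
force: [-0.2, 0.0, -1.8]
width: 0.0297
```

Request:
arm_command([
  [[0, 0, 0], [0, 0, -1.5], 0.75],
  [[0, 0, 0], [0, 0, -1], 0.75],
  [[0, 0, 0], [0, 0, 0], 0.75],
  [[0, 0, 0], [0, 0, 0], 0.75],
])

```text
t: 13.6
eef_pos: [0.5729, -0.353, 0.2187]
ee_rot: [3.142, -0.0, -1.162]
force: [-0.2, -0.1, -2.2]
width: 0.0298
```

Request:
arm_command([
  [[0, 0, 0], [0, 0, -0.7], 0.75],
  [[0, 0, 0], [0, 0, 0], 0.75],
  [[0, 0, 0], [0, 0, 0], 0.75],
])

```text
t: 13.9
eef_pos: [0.573, -0.353, 0.2184]
ee_rot: [-3.141, -0.0, -1.162]
force: [-1.3, 1.4, 2.3]
width: 0.0299
```

Request:
arm_command([
  [[0, 0, 0], [0, 0, 0], 0.45],
  [[0, 0, 0], [0, 0, 0], 0.45],
  [[0, 0, 0], [0, 0, 0], 0.45],
  [[0, 0, 0], [0, 0, 0], 0.45],
  [[0, 0, 0], [0, 0, 15], 0.45],
  [[0, 0, 0], [0, 0, 30], 0.45],
  [[0, 0, 0], [0, 0, 30], 0.3],
  [[0, 0, 0], [0, 0, 15], 0],
])

```text
t: 14.7
eef_pos: [0.5736, -0.3533, 0.3122]
ee_rot: [-3.139, -0.004, -1.161]
force: [0.1, 0.3, 0.3]
width: 0.059
```

Request:
arm_command([
  [[0, 0, 0], [-20, 45, 0], 0],
  [[0, 0, 0], [-20, 45, 0], 0],
  [[0, 0, 0], [-20, 45, 0], 0],
  [[0, 0, 0], [-20, 45, 0], 0],
  [[0, 0, 0], [-20, 45, 0], 0],
  [[0, 0, 0], [-20, 45, 0], 0],
  [[0, 0, 0], [-20, 45, 0], 0],
  [[0, 0, 0], [0, 0, 0], 0],
])

```text
t: 15.5
eef_pos: [0.431, -0.0342, 0.3089]
ee_rot: [-3.14, 0.001, -1.156]
force: [-0.0, -0.4, 0.6]
width: 0.0877
```

```bash
cat > look.py <<'E'
from meas import *
import sys
k=sys.argv[1]
s=get_state();print(s["eef_pos"],s["ee_rot"],s["width"],s["force"])
for n,b,f in (("scene",(225,130,450,350),2.6),("top",(100,90,510,320),1.9)):
    p,d=grab_frame(n); np.savez(n+k+".npz",p=p,d=d)
    x0,y0,x1,y1=b
    cv2.imwrite(f"pics/{n}{k}.png",cv2.resize(p[y0:y1,x0:x1,::-1],None,fx=f,fy=f,interpolation=cv2.INTER_CUBIC))
E
python3 look.py 5; python3 - <<'E'
from meas import *
n="top";z=np.load("top5.npz");p,d=z["p"],z["d"];C=cloud(n,d);Z=C[...,2];M=masks(p)
m=box(M["green"]&(Z>.02),440,135,495,195); print("board",rect(n,m,.037),np.percentile(Z[m],[5,50,95]))
xy=C[m]; A=np.c_[xy[:,:2]-xy[:,:2].mean(0),np.ones(len(xy))]; print("tilt",np.linalg.lstsq(A,xy[:,2],rcond=None)[0])
m=box(M["white"],435,222,475,255); c=max(cv2.findContours(m.astype(np.uint8),cv2.RETR_EXTERNAL,cv2.CHAIN_APPROX_NONE)[0],key=len)
h=cv2.cvtColor(p,cv2.COLOR_RGB2HSV); dk=box((h[...,2]<110)&(h[...,1]<140),440,228,470,250); k,l,s,cc=cv2.connectedComponentsWithStats(dk.astype(np.uint8)); print([(s[i,4],cc[i],onplane(n,cc[i],.046)[0]) for i in range(1,k) if s[i,4]>5])
for a,b in((.042,.05),):
  mm=box((Z>a)&(Z<b),435,222,475,255); print(np.median(C[mm],0),C[mm].mean(0),mm.sum())
E
```

```text
[ 0.43102083 -0.03415334  0.30888934] [-3.13969333e+00  6.12842519e-04 -1.15574328e+00] 0.08773438362862965 [-0.04574825 -0.41407216  0.64797513]
board (array([ 571.52307129, -353.16204834]), (49.51339340209961, 99.75910949707031), 113.40412902832031) [0.03446739 0.03798355 0.04211624]
tilt [-1.56298604  0.2344566   0.04251214]
[(np.int32(8), array([452.625, 241.75 ]), array([ 0.3824106 , -0.30400706,  0.046     ]))]
[ 0.38845932 -0.30718147  0.04652663] [ 0.3886095  -0.30727711  0.04629538] 191
```

View pics/scene5.png

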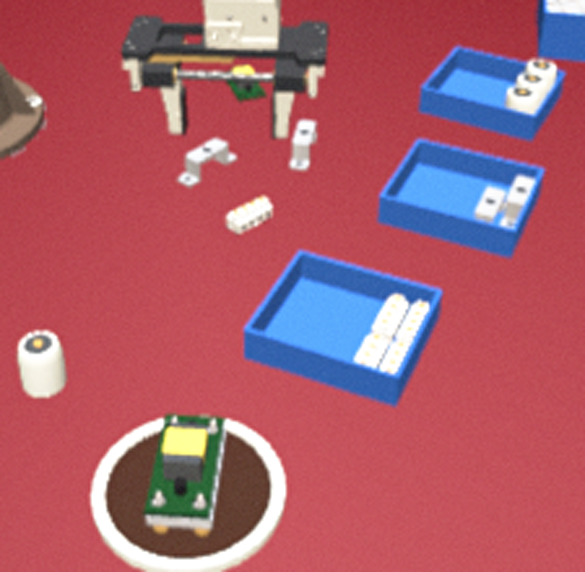

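View pics/top5.png

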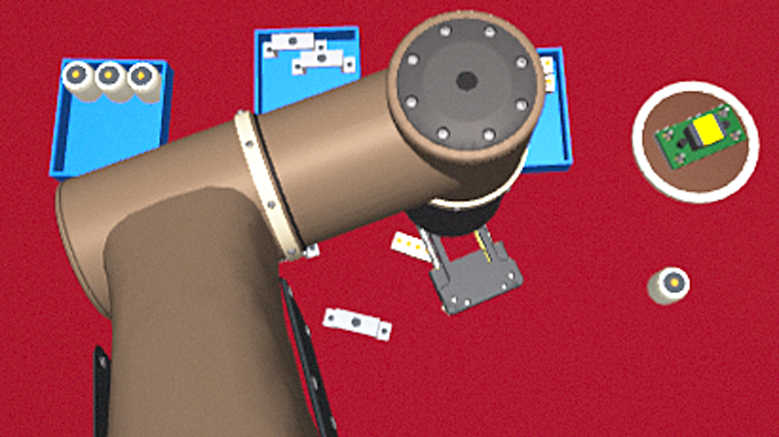

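The board is seated: centre (571.5,-353.2), top about 38 mm, with pins through all four holes. The terminal block is next, since it's closest.

Request:
arm_command([
  [[0, 0, -0.13], [2, 15, 0], 0],
  [[0, 0, -0.13], [3.8, 17, 0], 0],
  [[0, 0, -0.13], [0, 0, 0], 0],
  [[0, 0, -0.13], [0, 0, -10], 0],
  [[0, 0, -0.13], [0, 0, -20], 0.2],
  [[0, 0, -0.081], [0, 0, -30], 0.3],
  [[0, 0, 0], [0, 0, -30], 0.4],
  [[0, 0, 0], [0, 0, 0], 0.4],
])

```text
t: 16.4
eef_pos: [0.4378, -0.0077, 0.2151]
ee_rot: [3.136, -0.004, -1.896]
force: [-0.8, 0.8, -0.0]
width: 0.0611
```

Request:
arm_command([
  [[0, 0, 0], [-1, 5, 0], 0.4],
  [[0, 0, 0], [0, 0, -17], 0.4],
  [[0, 0, 0], [0, 0, -14], 0.4],
  [[0, 0, 0], [0, 0, 0], 0.4],
])

```text
t: 16.8
eef_pos: [0.4381, -0.001, 0.1873]
ee_rot: [3.142, -0.0, -1.893]
force: [-0.7, -0.2, 0.9]
width: 0.0526
```

Request:
arm_command([
  [[0, 0, 0], [0, 0, 0], 0.9],
  [[0, 0, 0], [0, 0, 0], 0.9],
  [[0, 0, 0], [0, 0, 0], 0.9],
  [[0, 0, 0], [0, 0, 0], 0.9],
  [[0, 0, 0], [0, 0, 0], 0.9],
], squeeze=12)

```text
t: 17.3
eef_pos: [0.4378, -0.0009, 0.1873]
ee_rot: [-3.141, 0.0, -1.893]
force: [-1.6, -0.5, 4.0]
width: 0.0196
```

Request:
arm_command([
  [[0, 0, 0], [0, 0, 20], 0.9],
  [[0, 0, 0], [0, 0, 35], 0.9],
  [[0, 0, 0], [0, 0, 25], 0.9],
  [[0, 0, 0.1], [29, -25, 0], 0.9],
  [[0, 0, 0.1], [29, -25, 0], 0.9],
  [[0, 0, 0.1], [29, -25, 0], 0.9],
  [[0, 0, 0.085], [29, -25, 0], 0.9],
  [[0, 0, 0], [29, -25.5, 0], 0.9],
])

```text
t: 18.1
eef_pos: [0.5837, -0.1276, 0.2669]
ee_rot: [3.141, 0.0, -1.505]
force: [0.4, 0.0, -0.3]
width: 0.0199
```

Request:
arm_command([
  [[0, 0, 0], [0, 0, -10], 0.9],
  [[0, 0, 0], [0, 0, -20], 0.9],
  [[0, 0, 0], [0, 0, -20], 0.9],
  [[0, 0, 0], [0, 0, -15], 0.9],
  [[0, 0, 0], [0, 0, 0], 0.9],
])

```text
t: 18.6
eef_pos: [0.5814, -0.1264, 0.1996]
ee_rot: [3.137, 0.0, -1.508]
force: [-1.1, -0.1, -0.8]
width: 0.0197
```

Request:
arm_command([
  [[0, 0, 0], [0, 0, -4], 0.9],
  [[0, 0, 0], [0, 0, -3], 0.9],
  [[0, 0, 0], [0, 0, 0], 0.9],
  [[0, 0, 0], [0, 0, 0], 0.9],
])

```text
t: 19.0
eef_pos: [0.5829, -0.1264, 0.1955]
ee_rot: [-3.141, -0.0, -1.508]
force: [0.2, -0.3, -1.3]
width: 0.0193
```

Request:
arm_command([
  [[0, 0, 0], [0, 0, -2.5], 0.9],
  [[0, 0, 0], [0, 0, -1.5], 0.9],
  [[0, 0, 0], [0, 0, 0], 0.9],
])

```text
t: 19.3
eef_pos: [0.5828, -0.1264, 0.1913]
ee_rot: [-3.141, -0.0, -1.508]
force: [-0.9, 0.5, 3.9]
width: 0.0196
```

Request:
arm_command([
  [[0, 0, 0], [0, 0, 0], 0.55],
  [[0, 0, 0], [0, 0, 0], 0.55],
  [[0, 0, 0], [0, 0, 0], 0.55],
  [[0, 0, 0], [0, 0, 10], 0.55],
  [[0, 0, 0], [0, 0, 25], 0.55],
  [[0, 0, 0], [0, 0, 35], 0.55],
  [[0, 0, 0], [0, 0, 30], 0.55],
  [[0, 0, 0], [-15, 25, 0], 0.55],
])

```text
t: 20.1
eef_pos: [0.5703, -0.1026, 0.2961]
ee_rot: [-3.133, -0.001, -1.509]
force: [-0.2, 1.2, 0.0]
width: 0.0395
```

Request:
arm_command([
  [[0, 0, 0.1], [-20, 40, 0], 0.4],
  [[0, 0, 0.1], [-25, 42, 0], 0.4],
  [[0, 0, 0.032], [-25, 42, 0], 0.4],
  [[0, 0, 0], [-25, 42, 0], 0.4],
  [[0, 0, 0], [-25, 45, 0], 0.4],
  [[0, 0, 0], [-23, 42, 0], 0.4],
  [[0, 0, 0], [0, 0, -20], 0.4],
  [[0, 0, 0], [0, 0, -20], 0.4],
])

```text
t: 20.9
eef_pos: [0.4249, 0.1523, 0.252]
ee_rot: [-3.138, 0.002, -1.271]
force: [-0.3, -0.2, 0.2]
width: 0.0526
```

Request:
arm_command([
  [[0, 0, 0], [0, 0, -20], 0.4],
  [[0, 0, 0], [0, 0, -20], 0.4],
  [[0, 0, 0], [0, 0, -18], 0.4],
  [[0, 0, 0], [0, 0, 0], 0.4],
])

```text
t: 21.3
eef_pos: [0.4249, 0.1498, 0.1917]
ee_rot: [3.138, -0.001, -1.276]
force: [0.1, -0.3, 0.1]
width: 0.0525
```

Request:
arm_command([
  [[0, 0, 0], [0, 0, 0], 0.9],
  [[0, 0, 0], [0, 0, 0], 0.9],
  [[0, 0, 0], [0, 0, 0], 0.9],
  [[0, 0, 0], [0, 0, 0], 0.9],
  [[0, 0, 0], [0, 0, 0], 0.9],
], squeeze=15)

```text
t: 21.8
eef_pos: [0.4256, 0.1503, 0.1935]
ee_rot: [-3.141, 0.0, -1.276]
force: [0.7, 0.3, 2.2]
width: 0.02
```

Request:
arm_command([
  [[0, 0, 0], [0, 0, 20], 0.9],
  [[0, 0, 0], [0, 0, 35], 0.9],
  [[0, 0, 0], [0, 0, 30], 0.9],
  [[0, 0, -0.1], [36, -4, 0], 0.9],
  [[0, 0, -0.1], [37, -4, 0], 0.9],
  [[0, 0, -0.044], [37, -5, 0], 0.9],
  [[0, 0, 0], [37, -5, 0], 0.9],
  [[0, 0, 0], [37, -4, 0], 0.9],
])

```text
t: 22.6
eef_pos: [0.6108, 0.1277, 0.2779]
ee_rot: [3.141, -0.0, -1.52]
force: [0.0, 1.2, -0.5]
width: 0.0197
```

Request:
arm_command([
  [[0, 0, 0], [0, 0, -10], 0.9],
  [[0, 0, 0], [0, 0, -25], 0.9],
  [[0, 0, 0], [0, 0, -25], 0.9],
  [[0, 0, 0], [0, 0, -12], 0.9],
  [[0, 0, 0], [0, 0, 0], 0.9],
  [[0, 0, 0], [0, 0, 0], 0.9],
])

```text
t: 23.2
eef_pos: [0.6097, 0.1285, 0.2066]
ee_rot: [-3.141, -0.0, -1.519]
force: [0.2, -0.8, -0.9]
width: 0.0198
```

Request:
arm_command([
  [[0, 0, 0], [0, 0, -4], 0.9],
  [[0, 0, 0], [0, 0, -3], 0.9],
  [[0, 0, 0], [0, 0, -1.5], 0.9],
  [[0, 0, 0], [0, 0, 0], 0.9],
])

```text
t: 23.6
eef_pos: [0.6095, 0.1282, 0.1976]
ee_rot: [-3.141, 0.0, -1.52]
force: [-1.0, -0.6, -1.0]
width: 0.0196
```

Request:
arm_command([
  [[0, 0, 0], [0, 0, -1], 0.9],
  [[0, 0, 0], [0, 0, 0], 0.9],
])

```text
t: 23.8
eef_pos: [0.6096, 0.1283, 0.1975]
ee_rot: [-3.141, 0.0, -1.519]
force: [-2.3, -1.1, 7.1]
width: 0.0197
```

Request:
arm_command([
  [[0, 0, 0], [0, 0, 0], 0.55],
  [[0, 0, 0], [0, 0, 0], 0.55],
  [[0, 0, 0], [0, 0, 0], 0.55],
  [[0, 0, 0], [0, 0, 10], 0.55],
  [[0, 0, 0], [0, 0, 25], 0.55],
  [[0, 0, 0], [0, 0, 35], 0.55],
  [[0, 0, 0], [0, 0, 35], 0.3],
  [[0, 0, 0], [-20, -40, 0], 0.1],
])

```text
t: 24.6
eef_pos: [0.5929, 0.0912, 0.3074]
ee_rot: [-3.131, 0.002, -1.515]
force: [0.1, -1.0, -0.2]
width: 0.0501
```

Request:
arm_command([
  [[0, 0, 0], [-20, -40, 0], 0],
  [[0, 0, 0], [-20, -40, 0], 0],
  [[0, 0, 0], [-20, -40, 0], 0],
  [[0, 0, 0], [-20, -40, 0], 0],
  [[0, 0, 0], [-20, -40, 0], 0],
  [[0, 0, 0], [-20, -40, 0], 0],
  [[0, 0, 0], [-20, -40, 0], 0],
  [[0, 0, 0], [-20, -40, 0], 0],
])

```text
t: 25.4
eef_pos: [0.4285, -0.2331, 0.3025]
ee_rot: [-3.14, -0.0, -1.519]
force: [1.2, -1.0, 0.2]
width: 0.0875
```

Request:
arm_command([
  [[0, 0, 0], [-20, -40, 0], 0],
  [[0, 0, 0], [-20, -34, 0], 0],
  [[0, 0, 0], [0, 0, 0], 0],
  [[0, 0, 0], [0, 0, 0], 0],
])

```text
t: 25.8
eef_pos: [0.3889, -0.3065, 0.302]
ee_rot: [-3.141, -0.0, -1.522]
force: [0.2, 0.1, -0.2]
width: 0.0876
```

Request:
arm_command([
  [[0, 0, 0], [1, 0, -30], 0],
  [[0, 0, 0], [0, 0, -30], 0],
  [[0, 0, 0], [0, 0, -30], 0],
  [[0, 0, 0], [0, 0, -16], 0],
  [[0, 0, 0], [0, 0, 0], 0],
])

```text
t: 26.3
eef_pos: [0.3904, -0.3046, 0.1937]
ee_rot: [3.138, 0.001, -1.518]
force: [-0.3, 0.4, 0.6]
width: 0.0877
```

Request:
arm_command([
  [[0, 0, 0], [0, 0, 0], 0.65],
  [[0, 0, 0], [0, 0, 0], 0.65],
  [[0, 0, 0], [0, 0, 0], 0.65],
  [[0, 0, 0], [0, 0, 0], 0.65],
  [[0, 0, 0], [0, 0, 0], 0.65],
  [[0, 0, 0], [0, 0, 0], 0.65],
], squeeze=18)

```text
t: 26.9
eef_pos: [0.3905, -0.3058, 0.1958]
ee_rot: [-3.141, -0.0, -1.52]
force: [-0.5, -0.6, 0.4]
width: 0.0454
```

Request:
arm_command([
  [[0, 0, 0], [0, 0, 0], 0.65],
  [[0, 0, 0], [0, 0, 0], 0.65],
  [[0, 0, 0], [0, 0, 0], 0.65],
])

```text
t: 27.2
eef_pos: [0.3905, -0.3058, 0.1956]
ee_rot: [-3.142, -0.0, -1.52]
force: [-1.0, 0.6, 3.9]
width: 0.0393
```

Request:
arm_command([
  [[0, 0, 0], [0, 0, 20], 0.65],
  [[0, 0, 0], [0, 0, 40], 0.65],
  [[0, 0, 0], [5, 10, 40], 0.65],
  [[0, 0, 0.08], [10, 30, 0], 0.65],
  [[0, 0, 0.11], [10, 40, 0], 0.65],
  [[0, 0, 0.11], [10, 40, 0], 0.65],
  [[0, 0, 0.11], [10, 40, 0], 0.65],
  [[0, 0, 0.11], [10, 40, 0], 0.65],
])

```text
t: 28.0
eef_pos: [0.4454, -0.1042, 0.2954]
ee_rot: [-3.141, 0.0, -0.996]
force: [1.0, -0.0, -1.6]
width: 0.0396
```

Request:
arm_command([
  [[0, 0, 0.11], [10, 40, 0], 0.65],
  [[0, 0, 0.11], [10, 40, 0], 0.65],
  [[0, 0, 0.11], [10, 40, 0], 0.65],
  [[0, 0, 0.11], [10, 40, 0], 0.65],
  [[0, 0, 0.11], [10, 40, 0], 0.65],
  [[0, 0, 0.11], [10, 40, 0], 0.65],
  [[0, 0, 0.11], [10, 40, 0], 0.65],
  [[0, 0, 0.11], [10, 40, 0], 0.65],
])

```text
t: 28.8
eef_pos: [0.5254, 0.2159, 0.2951]
ee_rot: [3.141, 0.0, -0.115]
force: [1.1, -0.8, -1.1]
width: 0.0396
```

Request:
arm_command([
  [[0, 0, 0.1], [10, 40, 0], 0.65],
  [[0, 0, 0], [10, 40, 0], 0.65],
  [[0, 0, 0], [10, 40, 0], 0.65],
  [[0, 0, 0], [10, 37, 0], 0.65],
  [[0, 0, 0], [0, 0, -20], 0.65],
  [[0, 0, 0], [0, 0, -25], 0.65],
  [[0, 0, 0], [0, 0, 0], 0.65],
  [[0, 0, 0], [0, 0, 0], 0.65],
])

```text
t: 29.6
eef_pos: [0.5655, 0.3711, 0.2501]
ee_rot: [3.14, 0.001, -0.02]
force: [1.4, -0.2, -0.6]
width: 0.0395
```

```bash
python3 look.py 6
```

```text
[0.56545501 0.3710855  0.2500596 ] [ 3.14001289e+00  9.61180300e-04 -1.96881444e-02] 0.03950089235352056 [ 1.44967145 -0.18945063 -0.59759286]
```

View pics/scene6.png

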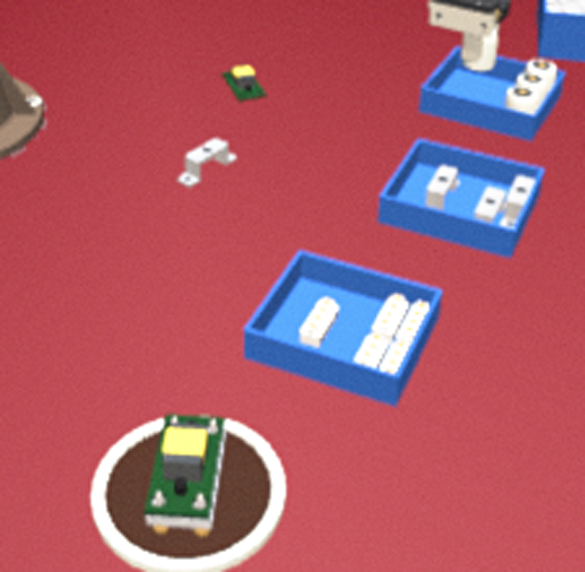

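The scene view shows the terminal block at (321,322) and the bracket at (441,187), both upright in their bins, and the lampholder over the free floor. Lowering it.

Request:
arm_command([
  [[0, 0, 0], [0, 0, -20], 0.65],
  [[0, 0, 0], [0, 0, -15], 0.65],
  [[0, 0, 0], [0, 0, -10], 0.65],
  [[0, 0, 0], [0, 0, -4], 0.65],
  [[0, 0, 0], [0, 0, 0], 0.65],
  [[0, 0, 0], [0, 0, 0], 0.65],
])

```text
t: 30.3
eef_pos: [0.5657, 0.3714, 0.202]
ee_rot: [-3.141, -0.001, -0.02]
force: [0.3, 0.2, 0.2]
width: 0.0393
```

Request:
arm_command([
  [[0, 0, 0], [0, 0, -1.5], 0.65],
  [[0, 0, 0], [0, 0, -1], 0.65],
  [[0, 0, 0], [0, 0, 0], 0.65],
  [[0, 0, 0], [0, 0, 0], 0.65],
])

```text
t: 30.7
eef_pos: [0.5656, 0.3714, 0.1996]
ee_rot: [-3.141, -0.001, -0.02]
force: [-1.6, -0.3, 4.0]
width: 0.0397
```

Request:
arm_command([
  [[0, 0, 0], [0, 0, 0], 0.33],
  [[0, 0, 0], [0, 0, 0], 0.33],
  [[0, 0, 0], [0, 0, 0], 0.33],
  [[0, 0, 0], [0, 0, 0], 0.33],
  [[0, 0, 0], [0, 0, 10], 0.33],
  [[0, 0, 0], [0, 0, 30], 0.33],
  [[0, 0, 0], [0, 0, 40], 0.33],
  [[0, 0, 0], [0, 0, 45], 0.33],
])

```text
t: 31.5
eef_pos: [0.5652, 0.3709, 0.325]
ee_rot: [3.14, 0.001, -0.02]
force: [1.0, 0.7, 1.0]
width: 0.0585
```

Request:
arm_command([
  [[0, 0, 0], [-35, 25, 0], 0.33],
  [[0, 0, 0], [-40, 28, 0], 0.33],
  [[0, 0, 0], [-40, 28, 0], 0.33],
  [[0, 0, 0], [-40, 28, 0], 0.33],
  [[0, 0, 0], [-40, 28, 0], 0.33],
  [[0, 0, 0], [-40, 28, 0], 0.33],
  [[0, 0, 0], [-40, 28, 0], 0.33],
  [[0, 0, 0], [-40, 28, 0], 0.33],
])

```text
t: 32.3
eef_pos: [0.2486, 0.5931, 0.3251]
ee_rot: [-3.141, -0.0, -0.02]
force: [1.4, 1.2, 0.2]
width: 0.0586
```

Request:
arm_command([
  [[0, 0, 0], [0, 0, 0], 0.33],
  [[0, 0, 0], [0, 0, 0], 0.33],
  [[0, 0, 0], [0, 0, 0], 0.33],
])

```text
t: 32.6
eef_pos: [0.2508, 0.5919, 0.3244]
ee_rot: [-3.141, -0.0, -0.02]
force: [-0.8, 1.0, -0.4]
width: 0.0589
```

```bash
python3 look.py 7; python3 - <<'E'
from meas import *
n="top";z=np.load("top7.npz");p,d=z["p"],z["d"];C=cloud(n,d);Z=C[...,2];M=masks(p)
m=box(M["green"]&(Z>.02),440,135,495,195); print("board",rect(n,m,.037))
xy=C[m&(np.abs(Z-.038)<.004)]; A=np.c_[xy[:,:2]-xy[:,:2].mean(0),np.ones(len(xy))]; print("tilt",np.linalg.lstsq(A,xy[:,2],rcond=None)[0])
bins=dict(terminal=((604.6,-126.2),3.6,(-23,0),.024),bracket=((631.2,128.4),2.9,(-23,0),.032),lamp=((587,370.7),-.7,(-23,0),.05))
for k,(c,a,o,zt) in bins.items():
    loc=((C[...,:2]*1000-np.array(c)).reshape(-1,2)@np.array([[np.cos(np.radians(a)),-np.sin(np.radians(a))],[np.sin(np.radians(a)),np.cos(np.radians(a))]])).reshape(400,640,2)
    m=(loc[...,0]>-68)&(loc[...,0]<18)&(np.abs(loc[...,1])<58)&(Z>zt-.006)&(Z<zt+.01)
    print(k,m.sum(),loc[m].mean(0),loc[m].min(0),loc[m].max(0),np.percentile(Z[m],[10,50,90]))
E
```

```text
[0.25075924 0.59188992 0.32435524] [-3.14148532e+00 -5.86630243e-05 -1.99127619e-02] 0.0589076665344512 [-0.81449565  0.95298957 -0.38918974]
board (array([ 571.52307129, -353.16204834]), (49.51339340209961, 99.75910949707031), 113.40412902832031)
tilt [6.33684396e-05 3.37730763e-04 3.78833494e-02]
terminal 154 [-25.21963759  -2.72737189] [-34.65102536 -27.29145819] [-14.11205023  22.5290387 ] [0.01885683 0.02269756 0.02629756]
bracket 194 [-24.31592875   1.12452417] [-34.89750982 -23.85374909] [-13.12144671  26.18525056] [0.03003168 0.0325131  0.0352313 ]
lamp 206 [-23.24516158  -1.96757328] [-39.96330967 -18.86095967] [-3.73338585 17.25395135] [0.04670914 0.05045052 0.05319458]
```

View pics/top7.png

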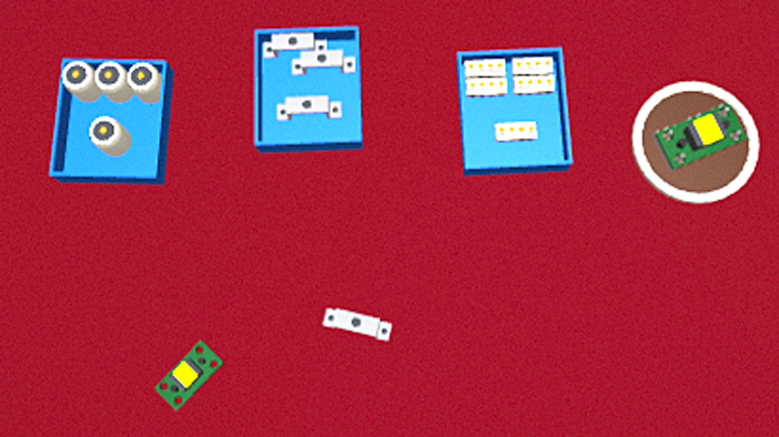

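View pics/scene7.png

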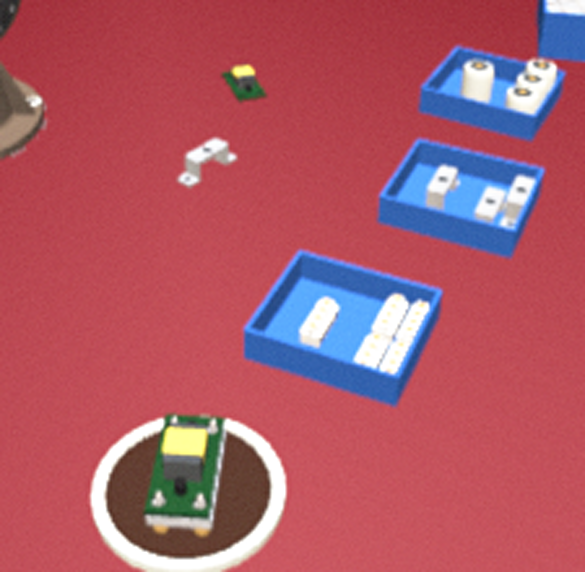

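All three sorted parts stand upright in their bins, in the crop at lampholder (104,131), bracket (306,106) and terminal block (516,131). The plate and board are level on the pan, and the arm is clear. Handing in.

```bash
python3 -c "
from station import *
print(job_done())"
```

```text
the job is handed in; nothing more can be done
None
```

The plate and driver board are on the pan posts, and the bracket, lampholder and terminal block stand in their own bins. I handed the job in at about 33 s of the 128 s; it reports no verdict.

- **Plate and board:** The board's centre measured (571.5, -353.2) mm, the plate's (571.9, -353.0) mm and the pan's about (573, -354) mm. Their top faces read about 38 and 32.5 mm; seated, they should be at 37 and 32 mm. Both are level to better than 0.005 rad, and the pins show through all four holes.
- **Sorted parts:** All three are upright near the middle of the free floor, within about 3 mm of the point I aimed for. Their top heights read within about 1.5 mm of what they should be standing on the bin floor.
- **Look-alikes:** I took the larger board and the bracket farther from the base (0.45 m against 0.35 m). I did not touch the other two.
- **Forces and release:** The largest contact force in the readings, taken at the end of each move, was about 7 N. Everything was released and the arm was clear and still when I handed in.

**Disagreements:** The two cameras differed by about 3 mm in absolute position, so I aligned by relative measurements within one camera. The first tilt fit of the board was spoiled by points on the parts standing above the board surface; the repeat without them showed it level.

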